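Check a hand vacuum pump's lever stop on the lab bench

TASK

Check the lever of the hand pump that carries the round gauge: with the backs of your fingers, press the lever from outside towards the fixed bar until it comes up against its stop, short of the bar, and pause there; take the fingers away so that it springs fully back out; then press it up to its stop again and finish while holding it there. Press gently, do not grip the lever or put fingers between the lever and the bar, and leave the other pump and all the other things on the bench as they are.

Things in the scene. Friction and masses are not known exactly. Their poses are not given: they have to be found in the camera images.
- gauged: the hand pump to check, fixed: grey barrel 40 mm across lying along own x (-85 to +105 mm, axis at z = 90 mm) in a blue clamp (top at z = 94 mm) on a dark wood block 80 mm square. A round white-faced gauge, 56 mm across, stands on it (top z = 156 mm). Origin on the bench under the barrel; block and gauge at own x = -25 mm. Bar and lever stick out to own -y, roughly towards the robot
- gauged_bar: the fixed bar (grip) of the gauged pump: black, round, 24 mm across, from the barrel to 162 mm out along own -y, its axis at own x = -10 mm, z = 90 mm. Same origin and axes as gauged. Not to be touched
- gauged_lever (a joint): angle of the gauged pump's lever about its upright pivot, rad: 0 = sprung fully out, 0.40 = at its firm stop, where about 15 mm stay free between lever end and bar. Grows as the lever is pressed to the pump's -x, towards the bar (clockwise from above). A spring returns it: pressing at the pad takes about 3.5 N at first, 7 N just before the stop
- gauged_pad (a point): the lever is a straight aluminium blade 14 mm thick, 22 mm high (mid height z = 90 mm), 135 mm long from its pivot. This point, where it is pressed, is at mid height of its outer face, 105 mm from the pivot, and moves with it. Own x points out of that face, away from the bar (press along -x), own y along the blade to the pivot, z up. Free above, below and outside
- gauged_pivot (a point): pivot axis of the gauged pump's lever, at the blade's mid height (z = 0.090 m), axes as those of gauged_pad. The pad point is at x = +7 mm, y = -105 mm from here
- plain: a second hand pump, the same in every size and material as gauged but without a gauge; leave it alone. Origin and axes as for gauged
- plain_lever (a joint): angle of the plain pump's lever, 0 = out; leave it alone
- stopper: black rubber stopper standing on the bench, 36 mm across, 30 mm high, origin under its centre
- tee: black plastic tube tee lying flat, 60 mm long, 16 mm high, origin under its centre
- dropper: small amber bottle with yellow cap, 38 mm across, 80 mm high, origin under its centre
- beaker: glass beaker, 68 mm across, 85 mm high, origin under its centre
- jar: glass jar with black cap, 60 mm across, 85 mm high, origin under its centre
- dish: white porcelain dish, 84 mm across, 22 mm high, origin under its centre
- spatula: steel spatula lying flat, 180 mm long along own x, origin under its middle

How it is judged (in metres and radians):
On the way, in this order (a step that is already met when the one before it is completed fails the run):
1. the gauged pump's lever is pressed against its stop by the fingers (value of joint gauged_lever above 0.375 rad and contact force between the fingers and gauged_lever above 2 N), for 0.3 s.
2. the lever is let go and springs fully back out (value of joint gauged_lever below 0.03 rad and contact force between the fingers and gauged_lever below 0.3 N), for 0.2 s.
At the end, for the whole second after the job is handed in: the fingers hold the gauged pump's lever at its stop (over 0.375 of 0.40 rad) with over 2 N, after an earlier press to the stop (0.3 s) and a full release (under 0.03 rad, 0.2 s); the plain lever is under 0.04 rad and each bystander within 20 mm of its start (all of step 1 and value of joint plain_lever below 0.04 rad and distance of each of stopper, tee, dropper, beaker, jar, dish, spatula from where it was at the start of the episode below 0.02 m); the arm keeps its last pose, push and grip.
It fails at once if the lever is pressed with more than 40 N (contact force between the fingers and gauged_lever above 40 N).
It fails at once if the fixed bar is touched (over 2 N) (contact force between any of the fingers, the arm and gauged_bar above 2 N).
It fails at once if the lever is pinched, or the grasp point is put at or behind the blade on the bar's side (x of the grasp point in the frame of gauged_pad between -0.04 and 0 m and y of the grasp point in the frame of gauged_pad between -0.045 and 0.07 m and z of the grasp point in the frame of gauged_pad below 0.025 m).
It fails at once if the plain pump is touched (over 2 N) or its lever pressed (value of joint plain_lever above 0.04 rad or contact force between any of the fingers, the arm and plain above 2 N).
It fails at once if a bystander is moved by more than 20 mm (distance of any of stopper, tee, dropper, beaker, jar, dish, spatula from where it was at the start of the episode above 0.02 m).
It also fails if it takes over 42 s, if anything falls off the work surface, if the arm or the gripper's body presses on something with over 40 N, if the wrist force passes 120 N, or if a joint passes its speed limit or range.

ROBOT

A 6-joint arm with a two-finger parallel gripper is mounted at the origin on the work surface. World frame = base frame: x ahead of the robot, y to its left, z up, the work surface at z = 0. Lengths are in mm, angles in degrees, forces in N, time in s.
With the tool pointing down it reaches from about 300 to 850 mm from the base axis. Payload 4.2 kg.
Tool frame: the origin (TCP) lies between the finger pads; the fingertips stand 19 mm ahead of it and the grasp point (between the pads) is the TCP (env.tips_ahead is the distance from the TCP to the fingertips, in mm); z points along the fingers, y is the direction in which the jaws open and shut (so a half turn about z gives the same grasp; the last joint's range is limited). The gripper opens to 91 mm and grips with 3 to 60 N. Pads are 32 mm wide; open, the fingers measure 118 mm over their backs; the gripper's body (76 mm by 178 mm) begins 60 mm behind the grasp point.
Start: joints at [71.276, 18.312, 89.639, -0, 72.044, -1.146], TCP at [173.657, 548.165, 232.976] pointing down, gripper open.
Joint ranges: [-177.97, 177.97], [-48.28, 115.42], [12.27, 149.76], [-77.06, 257.06], [2.81, 150.46], [-146.56, 146.56]. Speed limits (degrees/s): [147.25, 147.25, 180, 180, 180, 180].

INTERFACE

Orientations are given as [roll, pitch, yaw] about the fixed x, y, z axes, in that order (R = Rz(yaw) Ry(pitch) Rx(roll)).
In Python, from workcell import telemetry, viewer, job_done, env gives the robot as it stands. The module is installed in compiled form; this text tells all that it offers.
- The arm moves only by the shell command python3 -m jog 'ROWS' [FORCE]. ROWS is JSON, a list of rows, each a list of 3 entries, a list of its own where there are three numbers: the shift along the tool's x, y, z in cm, then the turn about the tool's z in degrees, then the opening, from 0 (shut) to 1 (fully open). A call has 1 to 10 rows; each row shifts and turns the pose as measured when the row begins, along the tool's axes as they then stand; what a row does not reach is not made up. A row lasts 1/8 s, in which the tool goes at most 62.5 mm and 10.7 degrees, less where a joint would pass 70% of its speed; a pose out of reach is approached as far as the arm can. A call is refused whole if a number of a shift passes 6.25 or a number of a turn 10.7, either way. A call with a gripper value outside its range is refused whole. The fingers move at their own pace and stop on an object; FORCE is the grip in N (left out, the last holds). Time passes only in rows, so rows that do not move let the fingers close. It gives the time, the measured TCP pose, the force and the opening at its end, in the units of the state.
- telemetry.state(): the state, without advancing time (a new reading comes with each control period).
- viewer.grab_frame(name): name is "side" or "top" or "wrist"; returns a dict with "color" (480x640x3 uint8, red, green, blue), "K" (3x3 intrinsics, pixels), "rvec" (rotation vector, rad) and "tvec" (3), from world to camera coordinates, as OpenCV has them. Camera axes: x right, y down, z forward; pixel columns grow to the right and rows downward; lengths in mm; the calibration is good to about 2 mm. A picture is of the moment at which its call begins. There is no depth.
- job_done(): hands the job in, once; it reports no verdict.
The state is a dict: "time_s": time; "qpos": joint angles; "qvel": joint speeds; "effort": joint torques, N m; "ee_pos": TCP position; "ee_rot": TCP orientation; "force": force on the tool from outside, world axes, zero at the start; "torque": the same for the moment, N m; "gripper_width": finger opening in mm.
Only numpy, scipy, OpenCV 4.12 (cv2) and the standard library are available. Lean on these libraries where they do the work, as an engineer would, in place of code of your own. Each camera call takes 0.05 s, during which the arm holds its last target. There are 200 camera calls.

## Working session

There is one attempt and no reset: what is moved stays moved. The work goes in short steps, Python scripts to look and compute and a shell command to move; the robot and the scene stay as the last step left them, time stands still between calls to the robot, and variables do not carry over. Pictures are saved under pics/ and viewed, about 8 in all and at most 12, crops included, and the job is handed in when it is done.

```bash
mkdir -p pics
cat > h.py <<'E'
import numpy as np, cv2
from workcell import telemetry, viewer
def grab(n,f=None):
    d=viewer.grab_frame(n)
    if f: cv2.imwrite('pics/'+f,d['color'][:,:,::-1])
    return d
def ray(d,u,v,z):
    R=cv2.Rodrigues(np.array(d['rvec'],float))[0];t=np.array(d['tvec'],float).ravel()
    r=R.T@np.linalg.inv(np.array(d['K']))@[u,v,1.];c=-R.T@t
    return c+r*(z-c[2])/r[2]
def proj(d,P):
    return cv2.projectPoints(np.array(P,float).reshape(-1,1,3),np.array(d['rvec'],float),np.array(d['tvec'],float),np.array(d['K'],float),None)[0].reshape(-1,2)
E
python3 - <<'E'
from h import *
import pickle
d=grab('top','t1.png');e=grab('side','s1.png')
pickle.dump((d,e),open('c.pkl','wb'))
s=telemetry.state();print(s)
for x in (d,e):
    R=cv2.Rodrigues(np.array(x['rvec'],float))[0];print(-R.T@np.array(x['tvec']).ravel())
E
```

```text
{'time_s': 0.1, 'qpos': array([ 7.12750317e+01,  1.83471811e+01,  8.96977188e+01,  1.36284121e-03,
        7.20437829e+01, -1.14531061e+00]), 'qvel': array([-0.08956506, -0.05938669, -0.23870941,  0.04013823, -0.0090919 ,
       -0.08201414]), 'effort': array([-5.39524499e-04, -4.13337708e+01, -2.32508433e+01,  7.28428806e-02,
        4.22040210e-02, -5.39152381e-05]), 'ee_pos': array([173.52370172, 547.76399479, 232.22381988]), 'ee_rot': array([-1.79911361e+02, -3.06814945e-03,  1.62419919e+02]), 'force': array([ 0.48664869, -0.48693128, -0.62344876]), 'torque': array([-0.01146977, -0.00845978,  0.03002937]), 'gripper_width': 91.30990639163295}
[ 429.78564725  -31.86660605 1428.72758929]
[ 102.23828418 -718.43775555  814.94810312]
```

View pics/t1.png

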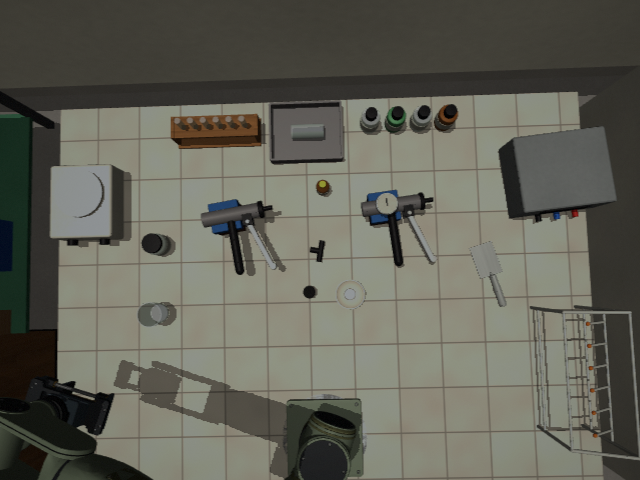

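View pics/s1.png

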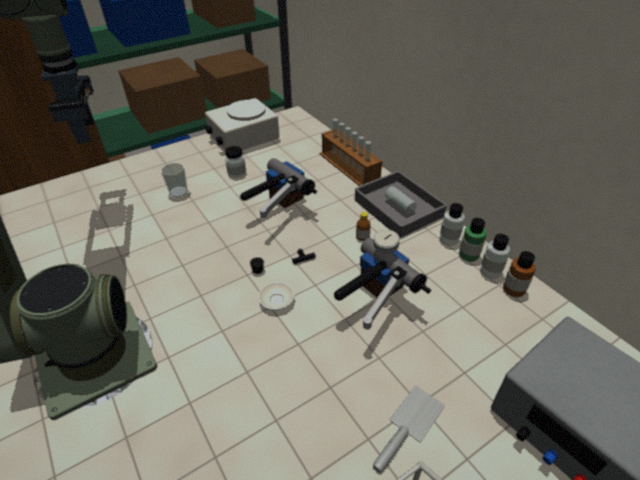

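The top view has the robot base at the bottom (world x up, y to the left). The gauged pump is at about (390,208), with its bar ending at (399,262) and its lever running from about (408,212) to (434,262). The plain pump is at (235,215), the spatula at (490,272). The side view agrees. Next I'll measure the lever.

Run:
```python
from h import *
import pickle
d,e=pickle.load(open('c.pkl','rb'))
im=d['color'][:,:,::-1]
c=cv2.resize(im[180:280,350:450],None,fx=6,fy=6,interpolation=cv2.INTER_CUBIC)
cv2.imwrite('pics/t2.png',c)
g=cv2.cvtColor(im,cv2.COLOR_BGR2HSV)
for r in range(205,268,4):
    print(r,[(int(h),int(s),int(v)) if 0 else int(v) for h,s,v in g[r,396:442]])
```

```text
205 [143, 117, 64, 88, 86, 85, 83, 72, 54, 51, 41, 37, 35, 29, 28, 29, 33, 56, 73, 71, 71, 71, 70, 69, 55, 15, 13, 10, 9, 57, 86, 85, 85, 85, 86, 114, 144, 143, 133, 118, 129, 143, 143, 144, 143, 143]
209 [65, 38, 46, 59, 58, 56, 56, 43, 23, 31, 31, 31, 30, 30, 30, 29, 29, 24, 38, 55, 53, 59, 77, 71, 32, 13, 22, 31, 98, 142, 142, 142, 141, 141, 143, 144, 144, 144, 137, 121, 124, 143, 143, 143, 144, 143]
213 [74, 103, 102, 99, 80, 51, 45, 32, 32, 34, 34, 57, 108, 139, 130, 91, 28, 31, 46, 61, 60, 60, 60, 59, 58, 59, 61, 60, 82, 107, 109, 109, 110, 110, 111, 110, 112, 113, 113, 109, 110, 116, 118, 121, 121, 123]
217 [70, 103, 104, 105, 97, 103, 114, 41, 42, 37, 34, 50, 99, 138, 147, 149, 145, 123, 114, 143, 144, 143, 144, 143, 144, 142, 144, 143, 143, 143, 143, 143, 144, 143, 143, 143, 143, 143, 142, 128, 120, 141, 143, 143, 143, 143]
221 [28, 62, 81, 82, 83, 82, 112, 123, 82, 83, 82, 81, 74, 56, 89, 135, 148, 148, 146, 134, 130, 144, 142, 144, 144, 142, 144, 143, 143, 143, 143, 143, 143, 144, 143, 144, 143, 143, 144, 130, 117, 136, 143, 143, 143, 143]
225 [10, 53, 111, 143, 144, 144, 
[... 1757 characters left out ...]
6, 119, 127, 144, 143, 143]
257 [16, 29, 30, 22, 13, 8, 48, 101, 131, 132, 134, 135, 136, 138, 140, 140, 142, 142, 142, 142, 142, 142, 142, 142, 142, 142, 143, 143, 142, 123, 84, 70, 54, 108, 146, 148, 148, 143, 141, 137, 133, 122, 123, 143, 143, 143]
261 [11, 21, 34, 28, 16, 14, 17, 96, 144, 143, 143, 144, 143, 144, 144, 144, 144, 143, 143, 143, 143, 143, 143, 144, 144, 143, 144, 143, 144, 143, 144, 143, 123, 74, 54, 73, 116, 135, 125, 124, 140, 127, 122, 143, 143, 143]
265 [48, 19, 8, 7, 26, 62, 83, 83, 113, 144, 143, 143, 143, 143, 144, 144, 143, 144, 143, 144, 144, 143, 144, 144, 144, 142, 143, 144, 144, 143, 143, 143, 144, 144, 143, 142, 142, 142, 144, 143, 143, 130, 119, 138, 144, 143]
```

View pics/t2.png

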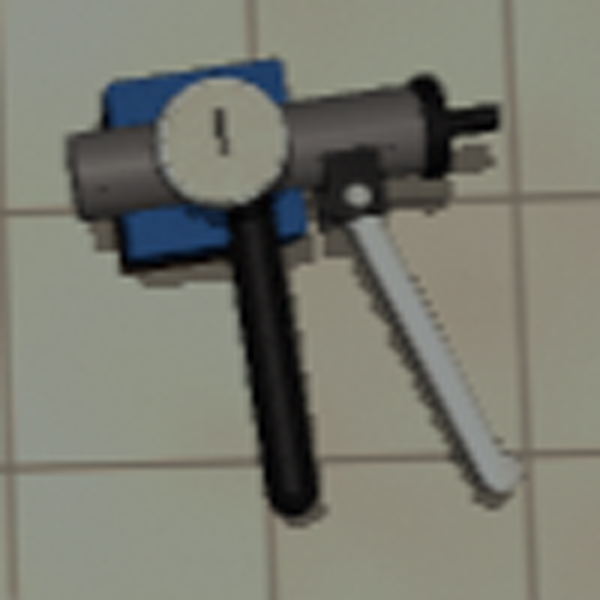

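The crop shows the gauge at crop (222,142), the pivot pin at (358,195), the lever tip at (508,485), and clear bench on the lever's outer (right) side. Converting this to world coordinates.

Run:
```python
from h import *
import pickle
d,e=pickle.load(open('c.pkl','rb'))
f=lambda u,v,z=101:ray(d,u,v,z)[:2]
im=d['color'].max(2).astype(float)
# top face: left edge by threshold 110, right edge by min gradient
L=[];Rr=[]
for r in range(222,257):
    row=im[r]; j0=int(round(408.5+(r-213)*0.505+4)) 
    pk=[c for c in range(j0-6,j0+8) if row[c]>=146]
    a,b=pk[0],pk[-1]
    l=a-1+ (108-row[a-1])/(row[a]-row[a-1]) if row[a-1]<108 else a-2+(108-row[a-2])/(row[a-1]-row[a-2])
    L.append(f(l,r));Rr.append(f(b+.7,r))
L=np.array(L);Rr=np.array(Rr)
for P in(L,Rr):
    vx,vy,x,y=cv2.fitLine(P.astype(np.float32),2,0,.01,.01).ravel();print('dir',np.degrees(np.arctan2(vy,vx)),vx,vy,'pt',x,y)
print('width',np.mean(L[:,1]-Rr[:,1])*.91)
print('pin',f(350+358/6-.5,180+195/6-.5,101),'tip',f(350+508/6-.5,180+485/6-.5))
print('bar',f(350+250/6,180+235/6,90),f(350+295/6,180+495/6,90))
g=(f(350+222/6-.5,180+142/6-.5,156));print('gauge',g)
print('bar tip px back; spatula', [ray(d,u,v,5)[:2].round() for u,v in((472,248),(495,243),(503,303),(490,275))],'dish',ray(d,351,294,15)[:2])
```

```text
dir 25.033054 0.90606385 0.42314103 pt 530.6065 -266.17554
dir 25.23305 0.9045813 0.42630115 pt 530.3232 -276.68814
width 9.566459231233797
pin [ 602.46291877 -241.67954413] tip [ 473.79071952 -301.65237858]
bar [ 586.08436801 -196.5312748 ] [ 470.81632447 -212.08809775]
gauge [ 619.39757543 -176.86709962]
bar tip px back; spatula [array([ 509., -428.]), array([ 521., -492.]), array([ 354., -505.]), array([ 432., -474.])] dish [389.21558083 -85.91902827]
```

```bash
python3 -m jog '[[[0,0,0],10.7,0],[[0,0,0],10.7,0],[[0,0,0],10.7,0],[[0,0,0],10.7,0],[[0,0,0],10.7,0],[[0,0,0],10.7,0],[[0,0,0],10.7,0],[[0,0,0],0,0]]'; python3 -c "
from h import *;s=telemetry.state();print(s['qpos'])"
```

```text
time_s: 1.1
ee_pos: [172.7, 545.4, 228.0]
ee_rot: [-179.8, 0.6, 87.0]
force: [0.2, -0.1, -0.9]
gripper_width: 14.2
[ 7.12774834e+01  1.85406634e+01  9.00405048e+01 -2.33460369e-04
  7.20313574e+01  7.42619931e+01]
```

```bash
python3 -m jog '[[[-4,3,0],0,0],[[-6,3,0],0,0],[[-6,3,0],0,0],[[-6,3,0],0,0],[[-6,3,0],0,0],[[-6,3,0],0,0],[[-6,2,0],0,0],[[-6,2,0],0,0],[[-6,2,0],0,0],[[-6,2,0],0,0]]';python3 -m jog '[[[-6,2,0],0,0],[[-6,2,0],0,0],[[-6,1,0],0,0],[[-6,1,0],0,0],[[-6,1,0],0,0],[[0,0,0],0,0]]'
```

```text
time_s: 2.35
ee_pos: [404.8, -21.1, 232.3]
ee_rot: [179.9, 0.5, 89.6]
force: [1.2, 1.3, 0.6]
gripper_width: 0.2
time_s: 3.1
ee_pos: [473.5, -328.9, 234.1]
ee_rot: [179.7, 0.5, 90.4]
force: [0.5, 0.3, 0.8]
gripper_width: 0.4
```

Turn to yaw ≈2°, then shift out to y ≈ -370.

```bash
python3 -m jog '[[[-4,2,0],0,0],[[0,0,0],10.7,0],[[0,0,0],10.7,0],[[0,0,0],10.7,0],[[0,0,0],10.7,0],[[0,0,0],10.7,0],[[0,0,0],10.7,0],[[0,0,0],10.7,0],[[0,0,0],10.7,0],[[0,0,0],2.5,0]]';python3 -m jog '[[[0,0,0],0,0]]'
python3 - <<'E'
from h import *
d=grab('top','t3.png');w=grab('wrist')
a=cv2.resize(d['color'][170:320,350:550],(800,600),interpolation=cv2.INTER_CUBIC)
cv2.imwrite('pics/t3.png',a[:,:,::-1])
print(telemetry.state()['qpos'])
E
```

```text
time_s: 4.35
ee_pos: [492.1, -356.4, 232.0]
ee_rot: [-179.8, 0.2, 2.1]
force: [0.5, -0.4, 0.4]
gripper_width: 0.4
time_s: 4.47
ee_pos: [492.0, -355.1, 231.9]
ee_rot: [-179.7, 0.2, 2.3]
force: [-0.1, 0.1, -0.2]
gripper_width: 0.0
[-3.69629287e+01  2.14159556e+01  8.50905244e+01  7.03643779e-02
  7.38285478e+01  5.07629836e+01]
```

View pics/t3.png

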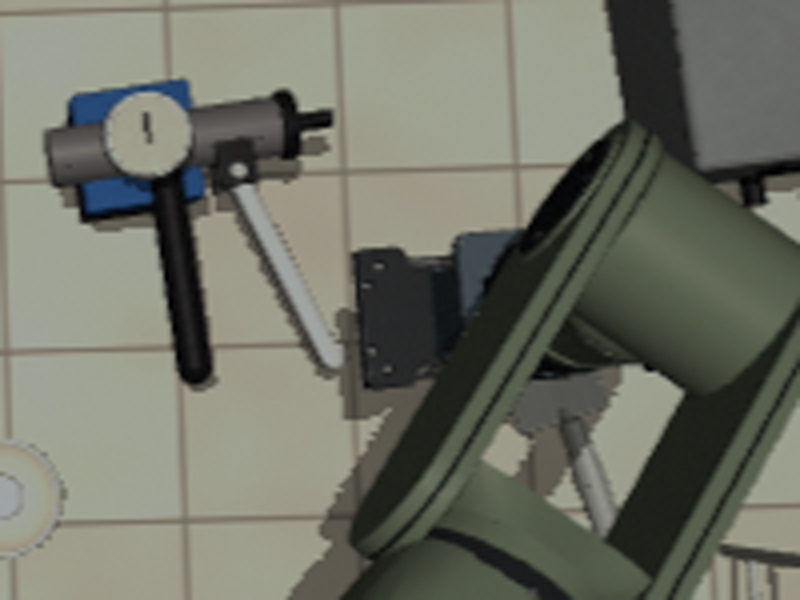

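The gripper body is at crop (400,315), just outside the lever tip at (335,360); its long side runs towards the bar, high above everything. I'll descend here.

```bash
python3 -m jog '[[[0,0.5,3],0,0],[[0,0.5,4],0,0],[[0.2,0,4],0,0],[[0.2,0,2],0,0],[[0,0,0.8],0,0],[[0,0,0],0,0]]'
```

```text
time_s: 5.32
ee_pos: [497.2, -364.0, 91.8]
ee_rot: [-179.8, 0.1, 2.8]
force: [-0.2, -0.5, -0.4]
gripper_width: 0.3
```

Run:
```python
from h import *
d=grab('side');print(telemetry.state()['ee_pos'])
p=proj(d,[[507.9,-291.9,90],[600,-241,90]]);print(p)
a=cv2.resize(d['color'][190:370,290:530],(800,600),interpolation=cv2.INTER_CUBIC)
cv2.imwrite('pics/s2.png',a[:,:,::-1])
```

```text
[ 497.43691204 -364.16598757   92.3066251 ]
[[376.45767836 313.51911208]
 [395.3610533  279.06891554]]
```

View pics/s2.png

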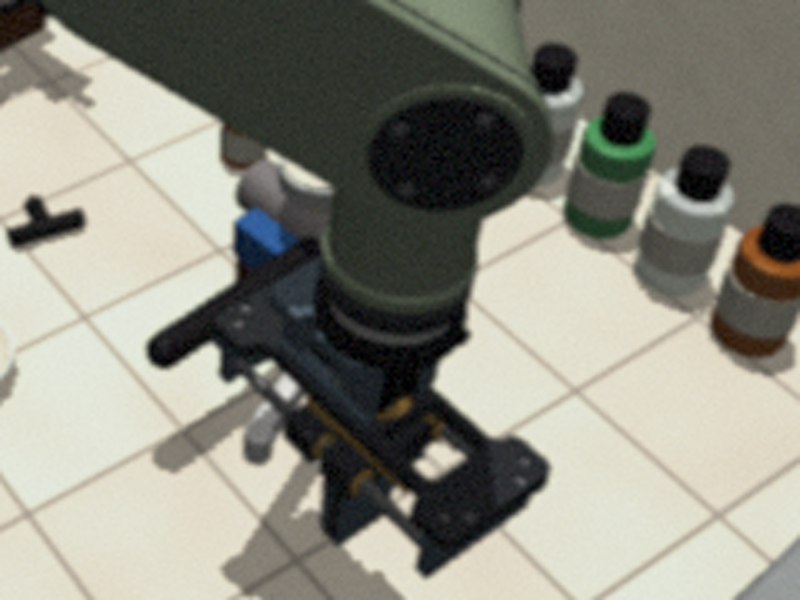

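The closed fingers (crop (350,500)) are outside the lever (crop (265,430)), with the gripper body above it. Approaching gently.

```bash
python3 -m jog '[[[0,-1.5,0],0,0],[[0,-1.5,0],0,0],[[0,-0.8,0],0,0],[[0,-0.6,0],0,0],[[0,0,0],0,0]]'; python3 -m jog '[[[0,-0.6,0],0,0],[[0,-0.6,0],0,0],[[0,-0.6,0],0,0]]'
```

```text
time_s: 6.0
ee_pos: [496.4, -317.3, 95.7]
ee_rot: [179.9, -0.3, 2.9]
force: [-0.9, -0.7, -0.4]
gripper_width: 0.2
time_s: 6.38
ee_pos: [495.8, -301.4, 96.1]
ee_rot: [179.6, -0.3, 2.9]
force: [-0.2, -3.7, -0.3]
gripper_width: 0.6
```

```bash
python3 -m jog '[[[0,-0.6,0.1],0,0],[[0,-0.6,0.1],0,0],[[0,-0.6,0.1],0,0],[[0,-0.5,0],0,0]]'; python3 -m jog '[[[0,-0.4,0],0,0],[[0,-0.3,0],0,0]]'
```

```text
time_s: 6.88
ee_pos: [495.2, -278.2, 93.7]
ee_rot: [179.4, -0.4, 2.9]
force: [-2.3, -6.7, 1.6]
gripper_width: 0.7
time_s: 7.12
ee_pos: [493.6, -271.2, 93.8]
ee_rot: [179.3, -0.3, 3.0]
force: [0.1, -5.6, 1.7]
gripper_width: 0.5
```

```bash
python3 -m jog '[[[0,-0.3,0],0,0]]'; python3 -m jog '[[[0,-0.3,0],0,0]]';python3 -m jog '[[[0,-0.3,0],0,0]]'
```

```text
time_s: 7.25
ee_pos: [493.1, -268.4, 93.8]
ee_rot: [179.3, -0.2, 3.1]
force: [1.0, -5.3, 1.9]
gripper_width: 0.4
time_s: 7.38
ee_pos: [492.7, -265.7, 93.8]
ee_rot: [179.2, -0.2, 3.1]
force: [-0.3, -6.2, 1.4]
gripper_width: 0.3
time_s: 7.5
ee_pos: [492.4, -263.1, 93.7]
ee_rot: [179.1, -0.2, 3.2]
force: [0.5, -8.4, -0.3]
gripper_width: 0.7
```

```bash
for i in 1; do python3 -m jog '[[[0,-0.2,0],0,0]]'; python3 -m jog '[[[0,-0.2,0],0,0]]';python3 -m jog '[[[0,-0.2,0],0,0]]'; done
```

```text
time_s: 7.62
ee_pos: [492.2, -261.8, 93.7]
ee_rot: [179.0, -0.2, 3.2]
force: [-0.0, -8.7, -0.7]
gripper_width: 0.6
time_s: 7.75
ee_pos: [492.2, -261.3, 93.8]
ee_rot: [178.8, -0.2, 3.2]
force: [0.9, -12.3, -0.3]
gripper_width: 0.6
time_s: 7.88
ee_pos: [492.2, -261.4, 93.9]
ee_rot: [178.5, -0.2, 3.3]
force: [-0.6, -12.2, -1.1]
gripper_width: 0.5
```

The lever no longer yields at y ≈ -261, with about 12 N, so it is at its stop. I'll hold it there and check with a picture.

```bash
python3 -m jog '[[[0,-0.2,0],0,0],[[0,-0.2,0],0,0],[[0,-0.2,0],0,0],[[0,-0.2,0],0,0],[[0,-0.2,0],0,0]]'
python3 - <<'E'
from h import *
d=grab('top');w=grab('side');s=telemetry.state();print(s['ee_pos'],s['force'])
a=cv2.resize(d['color'][180:280,350:450],(400,400),interpolation=cv2.INTER_CUBIC)
b=cv2.resize(w['color'][220:340,320:440],(400,400),interpolation=cv2.INTER_CUBIC)
cv2.imwrite('pics/t4.png',np.hstack([a,b])[:,:,::-1])
E
```

```text
time_s: 8.5
ee_pos: [492.3, -261.5, 94.1]
ee_rot: [177.3, -0.4, 3.5]
force: [-0.4, -11.2, -0.2]
gripper_width: 0.6
[ 492.30016928 -261.53805001   94.08200404] [ -0.03046454 -11.64371466  -0.92717341]
```

View pics/t4.png

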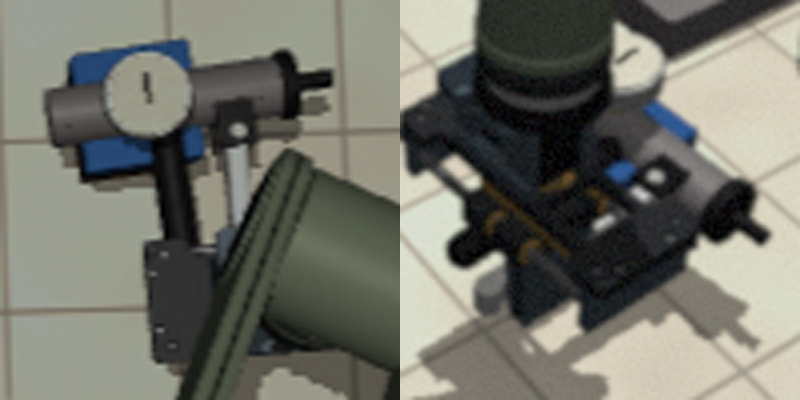

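The lever (left crop (238,190)) now runs almost straight down the image, about 2–3° as computed for 0.40 rad. The fingers are outside it, and the bar at (178,200) is clear. Now I'll release.

```bash
python3 -m jog '[[[0,0.5,0],0,0],[[0,1.5,0],0,0],[[0,2,0],0,0],[[0,2,0],0,0],[[0,2,0],0,0],[[0,1.5,0],0,0],[[0,0.5,0],0,0],[[0,0,0],0,0],[[0,0,0],0,0]]'
python3 -m jog '[[[0,0,0],0,0],[[0,0,0],0,0]]'
python3 - <<'E'
from h import *
d=grab('top')
a=cv2.resize(d['color'][180:280,350:450],(400,400),interpolation=cv2.INTER_CUBIC)
cv2.imwrite('pics/t5.png',a[:,:,::-1])
E
```

```text
time_s: 9.72
ee_pos: [499.3, -362.3, 97.2]
ee_rot: [177.7, -0.4, 3.3]
force: [-0.7, 0.1, 0.7]
gripper_width: 0.5
time_s: 9.98
ee_pos: [499.2, -361.4, 97.2]
ee_rot: [177.8, -0.4, 3.4]
force: [0.2, -0.9, -0.9]
gripper_width: 0.5
```

View pics/t5.png

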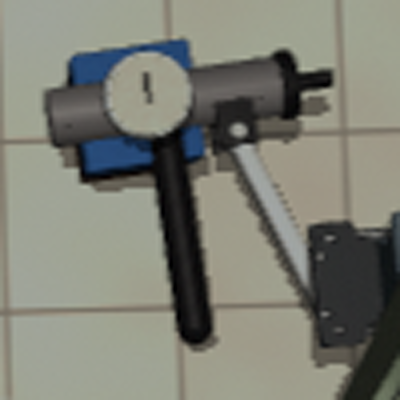

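The lever is back out at its starting angle (tip at about crop (315,300)), and the fingers are well clear. Now the second press.

```bash
python3 -m jog '[[[0,-1.5,0.2],0,0],[[0,-1.5,0.2],0,0],[[0,-0.8,0.1],0,0],[[0,-0.6,0],0,0],[[0,-0.6,0],0,0],[[0,-0.6,0.1],0,0],[[0,-0.6,0.1],0,0],[[0,-0.6,0.1],0,0],[[0,-0.6,0.1],0,0]]'; python3 -m jog '[[[0,-0.5,0],0,0],[[0,-0.5,0],0,0]]'
```

```text
time_s: 11.15
ee_pos: [496.8, -286.3, 86.6]
ee_rot: [177.3, -0.7, 3.5]
force: [-1.1, -4.8, 4.2]
gripper_width: 0.4
time_s: 11.4
ee_pos: [494.6, -276.3, 86.2]
ee_rot: [177.2, -0.5, 3.6]
force: [-2.9, -5.8, 3.8]
gripper_width: 0.3
```

```bash
python3 -m jog '[[[0,-0.5,-0.1],0,0],[[0,-0.4,-0.1],0,0],[[0,-0.3,0],0,0]]'; python3 -m jog '[[[0,-0.25,0],0,0],[[0,-0.2,0],0,0]]'; python3 -m jog '[[[0,-0.2,0],0,0],[[0,-0.2,0],0,0]]'
```

```text
time_s: 11.78
ee_pos: [492.5, -264.6, 86.8]
ee_rot: [177.1, -0.4, 3.7]
force: [-0.9, -8.0, 2.8]
gripper_width: 0.6
time_s: 12.02
ee_pos: [492.3, -262.6, 86.9]
ee_rot: [176.7, -0.4, 3.8]
force: [-0.5, -12.3, -0.2]
gripper_width: 0.1
time_s: 12.28
ee_pos: [492.3, -262.8, 87.0]
ee_rot: [176.2, -0.4, 3.8]
force: [-0.0, -11.4, -0.7]
gripper_width: 0.1
```

```bash
python3 -m jog '[[[0,-0.25,0],0,0]]'
python3 - <<'E'
from h import *
for i in range(12):
    d=grab('top');s=telemetry.state();print(s['ee_pos'].round(1),s['force'].round(1),s['qvel'].round(1).max())
w=grab('side')
a=d['color'][170:320,190:450];a=cv2.resize(a,(780,450),interpolation=cv2.INTER_CUBIC)
cv2.imwrite('pics/t6.png',a[:,:,::-1])
E
```

```text
time_s: 12.4
ee_pos: [492.4, -262.7, 87.1]
ee_rot: [176.0, -0.5, 3.9]
force: [-0.3, -14.1, -0.7]
gripper_width: 0.5
[ 492.4 -262.7   87.1] [ -1.3 -13.6  -1.1] 0.3
[ 492.4 -262.7   87.1] [ -0.8 -14.1  -1.1] 0.2
[ 492.3 -262.7   87.1] [  0.4 -13.   -1.1] 0.1
[ 492.3 -262.8   87.1] [ -0.6 -13.4  -0.7] 0.1
[ 492.4 -262.8   87.1] [ -0.5 -12.   -0.9] 0.1
[ 492.3 -262.7   87.1] [  0.5 -13.5  -1. ] -0.0
[ 492.4 -262.7   87.1] [ -0.2 -12.7  -0.5] -0.0
[ 492.4 -262.7   87.1] [  1.3 -13.6  -1. ] 0.1
[ 492.3 -262.7   87.1] [ -0.8 -13.5  -0.4] 0.1
[ 492.4 -262.7   87.1] [ -0.4 -12.4  -0.7] 0.0
[ 492.4 -262.7   87.1] [ -0.  -12.2  -0.9] 0.1
[ 492.4 -262.8   87.1] [ -0.9 -12.7  -0.7] -0.0
```

View pics/t6.png

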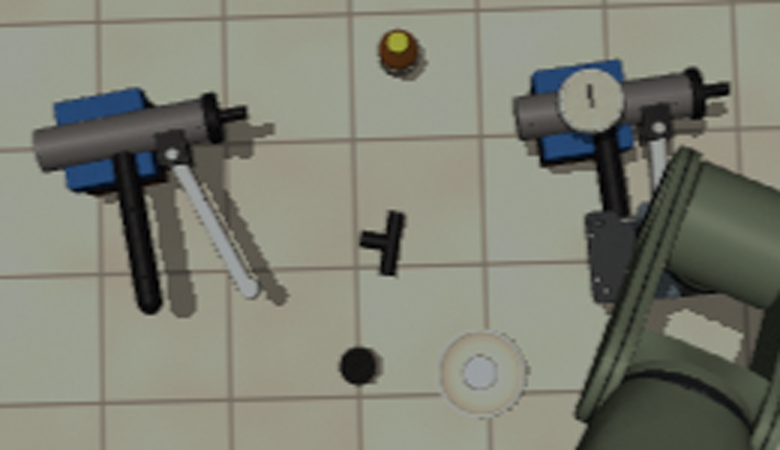

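The lever (crop (657,165)) is at its stop and the push is steady at about 13 N. The plain pump, dropper, tee, stopper and dish are where they were. Handing in.

```bash
python3 -c "
from workcell import job_done,telemetry
print(job_done());s=telemetry.state();print(s['time_s'],s['ee_pos'],s['force'])"
```

```text
the job is handed in; nothing more can be done
None
the job is handed in; nothing more can be done
```

I pressed the gauged pump's lever to its stop twice and handed the job in with the fingers still holding it there. The hand-in gave no verdict, and a reading after it was refused.

- **First press:** with the closed fingers, from outside, I held the lever at its stop for about 0.9 s at roughly 12 N.
- **Release:** I backed the fingers about 100 mm away. A picture showed the lever sprung back to its starting angle.
- **Second press:** over the last 0.6 s before hand-in the push was steady at 12–14 N and the arm did not move.

**Lever angle:** I judged it from pictures and from the lever no longer giving way; I had no direct reading. The second press stopped about 1 mm short of the first (y = -262.7 against -261.5 mm). I put this down to the gripper sitting 7 mm lower and tilted about 4°.

**Other things:** in the last top picture the plain pump, dropper, tee, stopper and dish looked unmoved. I did not look again at the beaker or jar, which the arm passed well above early on. The spatula was partly hidden under the arm in the later pictures, but nothing came down near it.

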